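Snap the stepped battery pack into the ward desk charger

TASK

Put the stepped battery pack, the one whose foot is wider than its top, upright into the charger's bay and push it fully home until the spring catch clicks over the shoulder of its foot. Then let go; leave the straight-sided pack where it stands.

Things in the scene. Friction and masses are not known exactly. Their poses are not given: they have to be found in the camera images.
- stepped_pack_center (a point): Stepped battery pack, grey with a black band, loose, upright, 0.2 kg, 90 mm tall: foot 80 (x) x 40 (y) x 30 mm high, above it a top part 48 (x) x 40 (y) x 60 mm high, so a 16 mm shoulder at each x end. Point: its centre, 45 mm above its underside; z up, x lengthwise. Grip the top part across its 40 mm width (y) from above. Same either way round (half a turn makes no difference).
- straight_pack_center (a point): The other pack, a bystander: same grey casing and black band, but a straight-sided block 80 (x) x 40 (y) x 90 mm high without shoulders, loose. The point is its centre, 45 mm above its underside; z up.
- bay (a point): Charger (white, fixed): centre of its bay's floor, 10 mm above the desk; z up, x lengthwise towards the catch. Open-topped well 90 (x) x 60 mm (y), walls 20 mm high; above them lips flare 10 mm out and up to 37 mm above the floor on both long sides and the -x end. Fully home, the pack's x lies along this x (either way round), its underside on the floor, its centre 45 mm and its top 90 mm above this point.
- catch_nose (a point): Tip of the grey spring catch at the bay's +x end, at rest (does not move with it): 30 mm from the bay's centre, 34 mm above its floor. Nose 26 mm wide, flat underside 32 mm above the floor; its lead-in slope rises outward to 52 mm from the centre, 72 mm up, then a flat thumb tab to 72 mm out. A pack pushed down moves it aside; that takes 5 to 15 N, more than the pack's weight.
- catch (a joint): The spring catch's slide along the bay's +x, away from the bay: 0 m = sprung in (at rest, and again once clicked over the shoulder), 0.020 m = fully back. Spring 2.5 N at 0, 4 N at 0.010 m. It is pushed back 5 to 15 mm while the foot passes the nose.
There are look-alikes about, which are no part of the job. What is meant by the part that bears bay is not purple, and is the smaller of those in its own colour. Leave any turquoise look-alike of the part that bears stepped_pack_center alone.

How it is judged (in metres and radians):
At the end, for the whole second after the job is handed in: The stepped pack stands upright (within 7 degrees) in the bay, its centre within 14 mm sideways of the bay's centre and not more than 49 mm above the bay floor (fully home is 45 mm), lengthwise within 17 degrees, and the catch has sprung back over its shoulder (catch joint below 2.5 mm) (z of stepped_pack_center in the frame of bay between 0.04 and 0.049 m and horizontal distance between stepped_pack_center and bay below 0.014 m and angle between stepped_pack_center's own z axis and vertical below 0.12 rad and angle between the x axis of stepped_pack_center and the x axis of bay, either way round below 0.3 rad and value of joint catch below 0.0025 m); the robot touches nothing.
It fails at once if the straight-sided pack is moved by more than 30 mm (distance of straight_pack_center from where it was at the start of the episode above 0.03 m).
It also fails if it takes over 42 s, if anything falls off the work surface, if the arm or the gripper's body presses on something with over 40 N, if the wrist force passes 120 N, or if a joint passes its speed limit or range.

ROBOT

A 6-joint arm with a two-finger parallel gripper is mounted at the origin on the work surface. World frame = base frame: x ahead of the robot, y to its left, z up, the work surface at z = 0. Lengths are in mm, angles in rad, forces in N, time in s.
With the tool pointing down it reaches from about 350 to 875 mm from the base axis. Payload 4.2 kg.
Tool frame: the origin (TCP) lies midway between the tips of the shut fingers; the grasp point (between the pads) lies 19 mm behind it; z points along the fingers, y is the direction in which the jaws open and shut (so a half turn about z gives the same grasp; the last joint's range is limited). The gripper opens to 85 mm and grips with 20 to 120 N. Pads are 22 mm wide; open, the fingers measure 114 mm over their backs; the gripper's body (76 mm by 85 mm) begins 54 mm behind the grasp point. The pads swing forward as they close: fully open they stand 13 mm farther back than shut.
Start: joints at [1.383, 0.385, 0.008, 0, -1.194, -0.259], TCP at [270.018, 563.64, 231.312] pointing down, gripper open.
Joint ranges: [-3.14, 3.14], [-1.21, 2.06], [-1.07, 1.41], [-3.16, 2.05], [-2.99, -0.16], [-3.1, 3.1]. Speed limits (rad/s): [2.79, 2.79, 3.14, 3.14, 3.14, 3.14].

INTERFACE

Orientations are given as a unit quaternion [x, y, z, w].
In Python, from bench import arm gives the robot as it stands. The module is installed in compiled form; this text tells all that it offers.
- The arm moves only by the tool drive_tool, never from a script. Its argument "moves" is a list that holds one entry, the list of rows, each a list of 7 numbers: the opening, from 0 (shut) to 1 (fully open), then the shift along the tool's x, y, z in m, then the turn, a rotation vector about the tool's x, y, z in rad. In form: [[[hand, dx, dy, dz, wx, wy, wz], ...]]. A call has 1 to 20 rows; each row shifts and turns the pose as measured when the row begins, along the tool's axes as they then stand; what a row does not reach is not made up. A row lasts 1/10 s, in which the tool goes at most 50 mm and 8.59 degrees, less where a joint would pass 70% of its speed; a pose out of reach is approached as far as the arm can. A call with a gripper value outside its range is refused whole. The fingers move at their own pace and stop on an object; the grip force is fixed at half the most. Time passes only in rows, so rows that do not move let the fingers close. It gives the time, the measured TCP pose, the force and the opening at its end, in the units of the state.
- arm.read_state(): the state, without advancing time (a new reading comes with each control period).
- arm.get_image(name): name is "scene" or "top" or "wrist"; returns (picture, depth): 480x640x3 uint8, red, green, blue; 480x640 float32, mm along the optical axis (not along the pixel's ray), 0 where there is no reading.
- arm.camera_params(name): a dict with "fov_y" (degrees; the focal length in pixels is half the picture's height over the tangent of half this angle, whatever the lens; pixels are square), "cx", "cy" (the principal point, pixels), "world_from_camera" (4x4, takes a point from camera to world coordinates); the wrist camera has in their place "T_tool_cam" (4x4, takes a point from camera to tool coordinates, whose origin is the TCP and whose axes are the flange's). Camera axes: x right, y down, z forward; pixel columns grow to the right and rows downward; lengths in mm; the calibration is good to about 2 mm. A picture is of the moment at which its call begins: read the wrist's pose just before it. camera_params takes no time and is no camera call.
- arm.job_done(): hands the job in, once; it reports no verdict.
The state is a dict: "clock": time; "joints": joint angles; "joint_vel": joint speeds; "joint_efforts": joint torques, N m; "position": TCP position; "ee_rot": TCP orientation; "contact_force": force on the tool from outside, world axes, zero at the start; "wrist_torque": the same for the moment, N m; "gripper_width": finger opening in mm.
Only numpy, scipy, OpenCV 4.12 (cv2) and the standard library are available. Lean on these libraries where they do the work, as an engineer would, in place of code of your own. Each camera call takes 0.05 s, during which the arm holds its last target.

## Working session

There is one attempt and no reset: what is moved stays moved. The work goes in short steps, Python scripts to look and compute and a tool call to move; the robot and the scene stay as the last step left them, time stands still between calls to the robot, and variables do not carry over. Pictures are saved under pics/ and viewed, and the job is handed in when it is done.

Besides the shell and the picture viewer there is one more tool, called as a command line: name --argument value ..., lists and objects as JSON in quotes. drive_tool: Moves the arm, as the interface text tells. Its arguments: {"type":"object","properties":{"moves":{"type":"array","items":{"type":"array","items":{"type":"array","items":{"type":"number"}}}}},"required":["moves"]}

```bash
mkdir -p pics
cat > h.py <<'E'
import numpy as np, cv2
from bench import arm
def grab(n,tag):
    s=arm.read_state(); im,d=arm.get_image(n); p=arm.camera_params(n)
    cv2.imwrite(f'pics/{tag}.png',cv2.cvtColor(im,cv2.COLOR_RGB2BGR)); np.savez(f'pics/{tag}.npz',im=im,d=d,pos=s['position'],q=s['ee_rot'])
    return s,im,d,p
def world(n,tag,pts):
    from scipy.spatial.transform import Rotation as R
    z=np.load(f'pics/{tag}.npz'); p=arm.camera_params(n); f=240/np.tan(np.radians(p['fov_y']/2))
    if n=='wrist':
        T=np.eye(4);T[:3,:3]=R.from_quat(z['q']).as_matrix();T[:3,3]=z['pos'];T=T@np.array(p['T_tool_cam'])
    else: T=np.array(p['world_from_camera'])
    out=[]
    for u,v in pts:
        d=z['d'][int(v),int(u)]
        out.append((T@np.array([(u-p['cx'])/f*d,(v-p['cy'])/f*d,d,1]))[:3])
    return np.array(out)
def cloud(n,tag):
    from scipy.spatial.transform import Rotation as R
    z=np.load(f'pics/{tag}.npz'); p=arm.camera_params(n); f=240/np.tan(np.radians(p['fov_y']/2))
    if n=='wrist':
        T=np.eye(4);T[:3,:3]=R.from_quat(z['q']).as_matrix();T[:3,3]=z['pos'];T=T@np.array(p['T_tool_cam'])
    else: T=np.array(p['world_from_camera'])
    d=z['d'];v,u=np.mgrid[:480,:640]
    P=np.stack([(u-p['cx'])/f*d,(v-p['cy'])/f*d,d],-1)
    W=P@T[:3,:3].T+T[:3,3]; W[d<=0]=np.nan
    return W,z['im']
E
python3 - <<'E'
from h import *
for n in('scene','top'):
    grab(n,n+'0')
    p=arm.camera_params(n);print({k:np.round(v,3) for k,v in p.items()})
print(arm.camera_params('wrist'),arm.read_state())
E
```

```text
{'fov_y': np.float64(47.178), 'cx': np.float64(320.118), 'cy': np.float64(242.459), 'world_from_camera': array([[-8.80000e-01,  2.58000e-01, -3.98000e-01,  8.57673e+02],
       [ 4.74000e-01,  4.93000e-01, -7.30000e-01,  6.39183e+02],
       [ 8.00000e-03, -8.31000e-01, -5.56000e-01,  6.04322e+02],
       [ 0.00000e+00,  0.00000e+00,  0.00000e+00,  1.00000e+00]])}
{'fov_y': np.float64(46.909), 'cx': np.float64(332.25), 'cy': np.float64(245.81), 'world_from_camera': array([[ 1.34000e-01, -9.70000e-01,  2.01000e-01,  2.69441e+02],
       [-9.91000e-01, -1.32000e-01,  2.20000e-02, -6.27140e+01],
       [ 5.00000e-03, -2.02000e-01, -9.79000e-01,  1.07825e+03],
       [ 0.00000e+00,  0.00000e+00,  0.00000e+00,  1.00000e+00]])}
{'fov_y': 58.29111002308887, 'cx': 322.31169300994117, 'cy': 235.6453266913458, 'T_tool_cam': array([[-5.28054405e-04, -9.62164220e-01, -2.72469697e-01,
         7.02964089e+01],
       [ 9.99999792e-01, -6.08955701e-04,  2.12357895e-04,
         5.13407994e-01],
       [-3.70245143e-04, -2.72469528e-01,  9.62164341e-01,
        -1.41420353e+02],
       [ 0.00000000e+00,  0.00000000e+00,  0.00000000e+00,
         1.00000000e+00]])} {'clock': 0.1, 'joints': array([ 1.38257154e+00,  3.85520398e-01,  6.78507958e-03, -4.10924409e-04,
       -1.19402521e+00, -2.58579707e-01]), 'joint_vel': array([ 9.68734739e-05, -1.33254887e-03,  1.41355984e-03, -2.07288624e-04,
       -1.49671717e-03,  2.70011803e-04]), 'joint_efforts': array([-3.52616762e-04, -3.93321741e+01,  1.88928258e+01,  4.19785872e+00,
       -2.59415712e-03,  3.64212553e-06]), 'position': array([269.83206277, 563.1822983 , 230.31880353]), 'ee_rot': array([ 9.75132052e-01, -2.21622383e-01, -1.56317313e-04,  9.88212075e-04]), 'contact_force': array([ 0.02525584, -0.83711306,  0.26712538]), 'wrist_torque': array([-0.00878369,  0.0406635 , -0.00336935]), 'gripper_width': 85.60169479920253}
```

View pics/scene0.png

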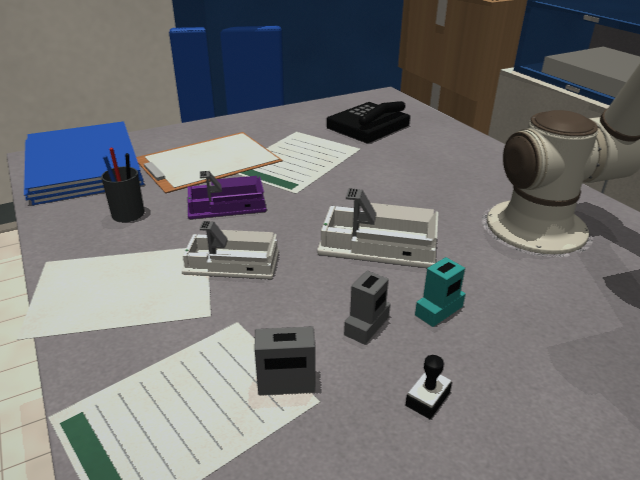

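View pics/top0.png

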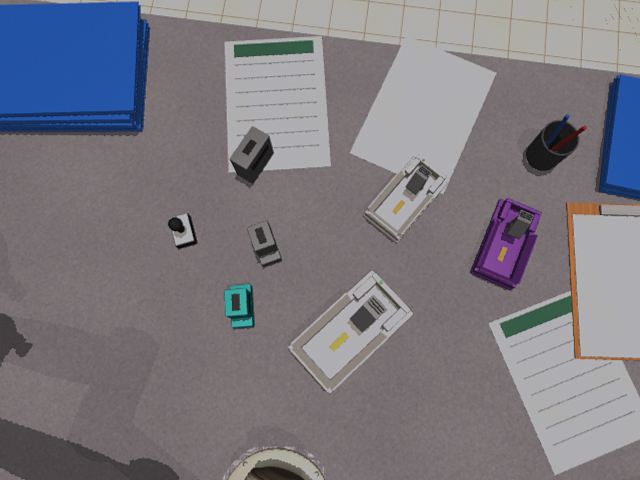

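The top view shows these look-alikes:
- **Packs:** grey stepped (263,240), turquoise stepped (239,304) and grey straight (252,155).
- **Chargers:** small white (403,200), large white (352,330) and purple (506,243).

I choose the grey stepped pack and the small white charger, and will check both in crops.

Run:
```python
from h import *
im=cv2.imread('pics/top0.png')
a=cv2.resize(im[195:285,215:305],(390,390),interpolation=cv2.INTER_CUBIC)
b=cv2.resize(im[145:250,355:460],(400,400),interpolation=cv2.INTER_CUBIC)
cv2.imwrite('pics/crop0.png',np.hstack([cv2.resize(a,(400,400)),b]))
W,I=cloud('top','top0')
def reg(u0,u1,v0,v1,zl,zh):
    P=W[v0:v1,u0:u1].reshape(-1,3);c=I[v0:v1,u0:u1].reshape(-1,3)
    m=(P[:,2]>zl)&(P[:,2]<zh);return P[m],c[m]
for nm,r in dict(stepped_top=(240,290,215,270,75,110),stepped_foot=(240,290,215,275,22,40),straight=(225,280,120,190,75,110),lips=(355,455,150,250,40,53),chargertop=(355,455,150,250,65,110)).items():
    P,c=reg(*r)
    if len(P)<5: print(nm,len(P));continue
    rect=cv2.minAreaRect(P[:,:2].astype(np.float32)); print(nm,len(P),P.mean(0).round(1),'zmed',np.median(P[:,2]).round(1),rect)
print(world('top','top0',[(240,200),(300,220),(403,207),(320,260)]).round(1))
```

```text
stepped_top 594 [473.4  91.4  89.5] zmed 90.0 ((474.5545349121094, 91.97899627685547), (47.89900207519531, 40.461822509765625), 27.74342918395996)
stepped_foot 214 [448.5  77.6  30.4] zmed 30.2 ((473.5458068847656, 91.24525451660156), (77.58690643310547, 39.41322708129883), 27.624977111816406)
straight 951 [638.7 139.9  89. ] zmed 89.7 ((640.7205200195312, 140.5657196044922), (42.092681884765625, 80.91226196289062), 66.38475036621094)
lips 579 [ 588.9 -158.7   44.9] zmed 44.7 ((604.6051635742188, -170.00979614257812), (84.6564712524414, 157.999755859375), 57.63272476196289)
chargertop 258 [ 632.9 -188.6   78.2] zmed 80.2 ((633.9860229492188, -188.9858856201172), (26.066268920898438, 33.172874450683594), 57.88856506347656)
[[ 5.596e+02  1.595e+02  1.000e-01]
 [ 5.340e+02  3.290e+01  3.200e+00]
 [ 5.866e+02 -1.680e+02  1.060e+01]
 [ 4.587e+02 -1.810e+01  3.700e+00]]
```

View pics/crop0.png

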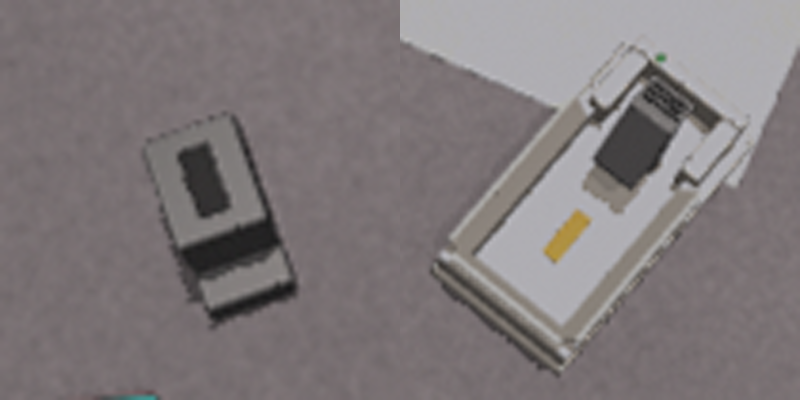

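The crops confirm the choice. The grey pack has a shoulder step (foot z≈30, top z≈90, 78×40), and the small white charger has a floor at z≈10. I'll take a closer look at the bay with the wrist camera first.

drive_tool --moves '[[[1, 0.033, 0.026, -0.003, 0, 0, 0.005], [1, 0.033, 0.026, -0.003, 0, 0, 0.005], [1, 0.033, 0.026, -0.003, 0, 0, 0.005], [1, 0.033, 0.026, -0.003, 0, 0, 0.005], [1, 0.033, 0.026, -0.003, 0, 0, 0.005], [1, 0.033, 0.026, -0.003, 0, 0, 0.005], [1, 0.033, 0.026, -0.003, 0, 0, 0.005], [1, 0.033, 0.026, -0.003, 0, 0, 0.005], [1, 0.033, 0.026, -0.003, 0, 0, 0.005], [1, 0.033, 0.026, -0.003, 0, 0, 0.005], [1, 0.033, 0.026, -0.003, 0, 0, 0.005], [1, 0.033, 0.026, -0.003, 0, 0, 0.005], [1, 0.033, 0.026, -0.003, 0, 0, 0.005], [1, 0.033, 0.026, -0.003, 0, 0, 0.005], [1, 0.033, 0.026, -0.003, 0, 0, 0.005], [1, 0.033, 0.026, -0.003, 0, 0, 0.005], [1, 0.033, 0.026, -0.003, 0, 0, 0.005], [1, 0.033, 0.026, -0.003, 0, 0, 0.005], [1, 0.033, 0.026, -0.003, 0, 0, 0.005], [1, 0, 0, 0, 0, 0, 0]]]'

```text
clock: 2.1
position: [595.6, -198.5, 282.9]
ee_rot: [0.964, -0.268, -0.005, 0.006]
contact_force: [-0.6, 0.2, -2.2]
gripper_width: 85.1
```

Run:
```python
from h import *
s,im,d,p=grab('wrist','w1')
print(s['position'],s['ee_rot'],s['joints'],s['clock'])
```

```text
[ 595.62506583 -198.50063238  282.90916265] [ 0.96350308 -0.26756799 -0.00528013  0.00642637] [-0.05926777  0.36630223  0.10466585  0.01067607 -1.32219838  1.08561439] 2.1
```

View pics/w1.png

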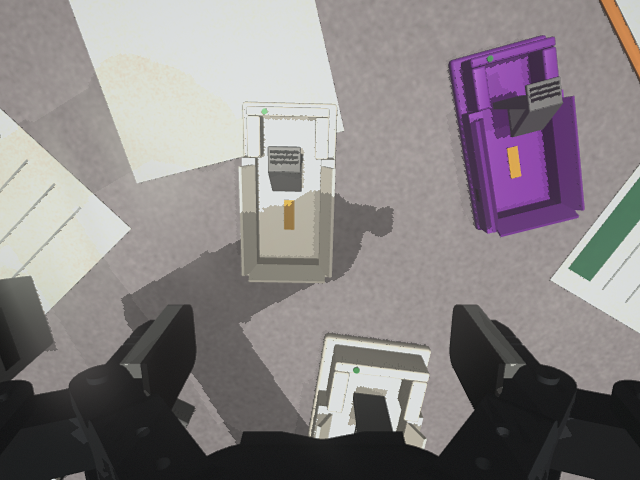

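The wrist image shows the white charger centred near (288,200), with its catch at (285,165). Next I'll fit the bay frame from the depth cloud.

Run:
```python
from h import *
W,I=cloud('wrist','w1')
def fit(z0,z1,u0=225,u1=350,v0=90,v1=295):
    P=W[v0:v1,u0:u1].reshape(-1,3);m=(P[:,2]>z0)&(P[:,2]<z1);return P[m]
P=fit(74,90);print('tab',len(P),np.median(P[:,2]),cv2.minAreaRect(P[:,:2].astype(np.float32)))
# orient from whole charger outline above the desk
P=fit(20,56);r=cv2.minAreaRect(P[:,:2].astype(np.float32));print('all',r)
for a in (-31,-32,-33,-34): pass
a=np.radians(-(90-r[2]) if r[2]>45 else r[2]-0); print(np.degrees(a))
ex=np.array([np.cos(a),np.sin(a)]);ey=np.array([-ex[1],ex[0]]);c=np.array([587,-159.5])
def loc(P): return np.c_[(P[:,:2]-c)@ex,(P[:,:2]-c)@ey,P[:,2]]
L=loc(fit(-5,95))
# lips: cross-section profile along y for x in -25..10
for nm,s,k in(('y',(L[:,0]>-35)&(L[:,0]<0),1),('x',abs(L[:,1])<12,0)):
    Q=L[s]
    for b in range(-70 if k==1 else -80,90,2):
        q=Q[(Q[:,k]>=b)&(Q[:,k]<b+2),2]
        if len(q):print(nm,b,len(q),np.percentile(q,[10,50,90]).round(1))
g=world('wrist','w1',[(289,214),(100,250),(400,320)]);print(g, loc(g))
```

```text
tab 981 80.81513266749727 ((637.3757934570312, -192.14410400390625), (25.832651138305664, 24.533693313598633), 58.13154220581055)
all ((605.6461791992188, -172.00286865234375), (84.95386505126953, 159.7079620361328), 57.460792541503906)
-32.539207458496094
y -64 9 [-2.6 -1.4 -0.8]
y -62 58 [-2.2 -1.2 -0.3]
y -60 65 [-2.  -1.4 -0.3]
y -58 63 [-2.1 -1.2 -0.2]
y -56 64 [-2.2 -1.4 -0.4]
y -54 65 [-2.2 -1.1 -0.2]
y -52 65 [-2.3 -1.7 -0.9]
y -50 62 [-2.2 -1.5 -0.4]
y -48 65 [-2.3 -1.1 -0.3]
y -46 29 [-2.4 -1.4 -0.2]
y -44 37 [43.7 44.6 45.5]
y -42 82 [44.1 45.1 46.4]
y -40 81 [41.7 43.2 44.8]
y -38 81 [37.9 40.  41.4]
y -36 77 [34.6 36.1 37.8]
y -34 78 [31.3 32.9 34.9]
y -32 81 [ 8.6 29.2 31. ]
y -30 67 [7.5 8.5 9.7]
y -28 64 [ 7.6  8.7 10. ]
y -26 66 [ 7.4  8.8 10. ]
y -24 66 [7.7 8.5 9.7]
y -22 65 [7.6 8.8 9.7]
y -20 67 [7.8 8.5 9.6]
y -18 67 [7.9 8.6 9.7]
y -16 68 [7.4 8.4 9.2]
y -14 67 [8.  8.9 9.6]
y -12 66 [7.5 8.7 9.6]
y -10 68 [7.8 8.8 9.9]
y -8 67 [7.6 8.8 9.7]
y -6 66 [ 7.9  9.  10.1]
y -4 67 [7.9 8.8 9.8]
y -2 65 [ 7.8  8.9 10. ]
y 0 66 [7.7 8.8 9.7]
y 2 68 [7.7 8.8 9.9]
y 4 68 
[... 2037 characters left out ...]
.9 80.8 81.6]
x 58 77 [80.  80.9 82.5]
x 60 81 [80.  81.3 82.4]
x 62 82 [79.9 81.1 82.1]
x 64 81 [80.  81.1 82.3]
x 66 119 [ 8.1 80.6 81.9]
x 68 132 [ 8.5 80.3 82.1]
x 70 129 [ 8.1 80.1 81.3]
x 72 84 [ 8.   9.3 80.2]
x 74 60 [8.1 8.8 9.8]
x 76 58 [7.8 8.8 9.7]
x 78 55 [7.9 8.9 9.8]
x 80 53 [7.3 8.9 9.6]
x 82 57 [7.5 8.8 9.3]
x 84 60 [7.9 8.7 9.5]
x 86 61 [7.7 8.6 9.9]
x 88 54 [8.1 8.8 9.7]
[[ 5.87437387e+02 -1.60630776e+02  9.95063630e+00]
 [ 6.54340813e+02  2.70279014e+01  1.46762247e-01]
 [ 4.22453609e+02 -1.98789044e+02 -3.07815418e-01]] [[ 9.76945678e-01 -7.18010792e-01  9.95063630e+00]
 [-4.35591036e+01  1.93468467e+02  1.46762247e-01]
 [-1.17583829e+02 -1.21627246e+02 -3.07815418e-01]]
```

```bash
cat >> h.py <<'E'
def plan(target,yaw,n,hand,src=None):
    """rows to go from measured pose to TCP target, pointing down with tool x at yaw deg"""
    from scipy.spatial.transform import Rotation as R
    s=arm.read_state() if src is None else src
    p0=np.array(s['position']);R0=R.from_quat(s['ee_rot'])
    c,sn=np.cos(np.radians(yaw)),np.sin(np.radians(yaw))
    R1=R.from_matrix(np.array([[c,sn,0],[sn,-c,0],[0,0,-1]]))
    w=(R0.inv()*R1).as_rotvec()
    dp=(np.array(target)-p0)/n/1000
    rows=[]
    for i in range(n):
        Ri=R0*R.from_rotvec(w*i/n)
        rows.append([hand]+[round(float(x),4) for x in np.r_[Ri.inv().apply(dp),w/n]])
    print('pos',p0.round(1),'rotvec',w.round(4),'step mm',(np.linalg.norm(dp)*1000).round(1));print(rows)
E
python3 - <<'E'
from h import *
plan([474,91.7,225],27.6,9,1)
E
```

```text
pos [ 594.9 -196.7  282.7] rotvec [ 0.0094  0.0149 -1.0222] step mm 35.3
[[1, -0.028, -0.0207, 0.0063, 0.001, 0.0017, -0.1136], [1, -0.0254, -0.0237, 0.0063, 0.001, 0.0017, -0.1136], [1, -0.0226, -0.0264, 0.0063, 0.001, 0.0017, -0.1136], [1, -0.0195, -0.0288, 0.0063, 0.001, 0.0017, -0.1136], [1, -0.0161, -0.0308, 0.0063, 0.001, 0.0017, -0.1136], [1, -0.0125, -0.0324, 0.0063, 0.001, 0.0017, -0.1136], [1, -0.0088, -0.0336, 0.0063, 0.001, 0.0017, -0.1136], [1, -0.0049, -0.0344, 0.0063, 0.001, 0.0017, -0.1136], [1, -0.001, -0.0347, 0.0064, 0.001, 0.0017, -0.1136]]
```

drive_tool --moves '[[[1, -0.028, -0.0207, 0.0063, 0.001, 0.0017, -0.1136], [1, -0.0254, -0.0237, 0.0063, 0.001, 0.0017, -0.1136], [1, -0.0226, -0.0264, 0.0063, 0.001, 0.0017, -0.1136], [1, -0.0195, -0.0288, 0.0063, 0.001, 0.0017, -0.1136], [1, -0.0161, -0.0308, 0.0063, 0.001, 0.0017, -0.1136], [1, -0.0125, -0.0324, 0.0063, 0.001, 0.0017, -0.1136], [1, -0.0088, -0.0336, 0.0063, 0.001, 0.0017, -0.1136], [1, -0.0049, -0.0344, 0.0063, 0.001, 0.0017, -0.1136], [1, 0, -0.034, 0.0063, 0.001, 0.0017, -0.1136], [1, 0, 0, 0, 0, 0, 0], [1, 0, 0, 0, 0, 0, 0]]]'

```text
clock: 3.25
position: [456.3, 104.8, 219.6]
ee_rot: [0.965, 0.264, -0.003, -0.002]
contact_force: [1.0, -0.5, -0.1]
gripper_width: 85.2
```

Run:
```python
from h import *
s,*_=grab('wrist','w2')
print(s['position'],s['joint_vel'].round(3),s['clock'])
W,I=cloud('wrist','w2')
P=W.reshape(-1,3)
for z0,z1 in((80,100),(20,40)):
    m=(P[:,2]>z0)&(P[:,2]<z1)&(np.hypot(P[:,0]-474,P[:,1]-91.7)<50)
    print(m.sum(),np.median(P[m,2]),cv2.minAreaRect(P[m,:2].astype(np.float32)))
plan([474,91.7,120],27.6,3,1)
```

```text
[456.25378658 104.7833013  219.62257199] [ 0.045 -0.011 -0.025 -0.008  0.004  0.003] 3.25
4511 88.82706118362921 ((475.2935485839844, 91.81024169921875), (48.29960632324219, 40.154605865478516), 27.886924743652344)
1247 28.70051342721149 ((476.208251953125, 92.30189514160156), (77.90099334716797, 40.05799102783203), 27.793642044067383)
pos [456.4 104.4 219.6] rotvec [-0.0053  0.0047  0.0507] step mm 34.0
[[1, 0.0031, 0.0068, 0.0331, -0.0018, 0.0016, 0.0169], [1, 0.0031, 0.0067, 0.0332, -0.0018, 0.0016, 0.0169], [1, 0.0032, 0.0066, 0.0332, -0.0018, 0.0016, 0.0169]]
```

View pics/w2.png

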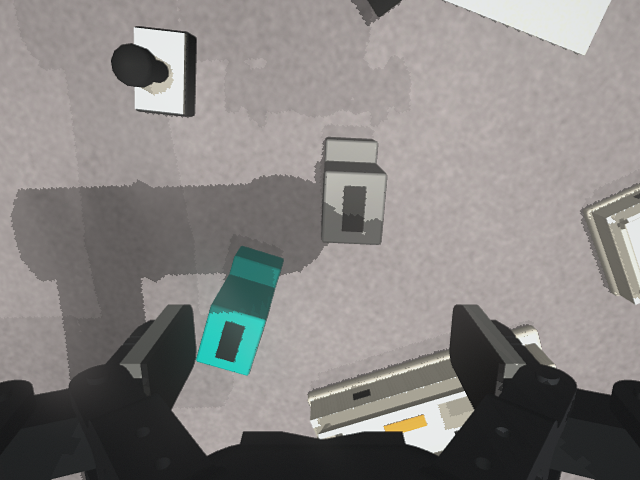

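The image shows the grey stepped pack at (354,200), with the turquoise one at (240,310). I'll check finger clearance to the turquoise pack.

Run:
```python
from h import *
W,I=cloud('wrist','w2');P=W.reshape(-1,3);C=I.reshape(-1,3).astype(int)
a=np.radians(27.8);ex=np.array([np.cos(a),np.sin(a)]);ey=np.array([-ex[1],ex[0]])
m=(C[:,1]-C[:,0]>40)&(P[:,2]>10)
L=np.c_[(P[m,:2]-[475.3,92])@ex,(P[m,:2]-[475.3,92])@ey,P[m,2]]
print(L.min(0),L.max(0)); q=L[L[:,0]>-45]; print(q.min(0) if len(q) else 0,q.max(0) if len(q) else 0)
plan([475.3,92,125],27.8,4,1)
```

```text
[-127.00037263   52.03940354   13.73169879] [-56.92233759 106.00216229  91.09611333]
0 0
pos [456.4 104.4 219.6] rotvec [-0.0054  0.0046  0.0473] step mm 24.3
[[1, 0.0026, 0.0052, 0.0236, -0.0013, 0.0012, 0.0118], [1, 0.0026, 0.0052, 0.0236, -0.0013, 0.0012, 0.0118], [1, 0.0027, 0.0051, 0.0236, -0.0013, 0.0012, 0.0118], [1, 0.0027, 0.005, 0.0236, -0.0013, 0.0012, 0.0118]]
```

The turquoise pack is at least 57 mm behind along x, so it is clear of the fingers.

drive_tool --moves '[[[1, 0.0026, 0.0052, 0.0236, -0.0013, 0.0012, 0.0118], [1, 0.0026, 0.0052, 0.0236, -0.0013, 0.0012, 0.0118], [1, 0.0027, 0.0051, 0.0236, -0.0013, 0.0012, 0.0118], [1, 0.0027, 0.005, 0.0236, -0.0013, 0.0012, 0.0118], [1, 0, 0, 0, 0, 0, 0], [1, 0, 0, 0, 0, 0, 0]]]'

```text
clock: 3.9
position: [478.6, 89.1, 125.0]
ee_rot: [0.972, 0.236, 0.003, -0.001]
contact_force: [0.6, 0.2, 0.6]
gripper_width: 85.3
```

Run:
```python
from h import *
plan([475.3,92,54],27.8,4,1)
```

```text
pos [478.6  89.1 125. ] rotvec [ 0.0006 -0.0066 -0.0095] step mm 17.8
[[1, -0.0005, -0.001, 0.0177, 0.0001, -0.0017, -0.0024], [1, -0.0005, -0.001, 0.0177, 0.0001, -0.0017, -0.0024], [1, -0.0005, -0.001, 0.0177, 0.0001, -0.0017, -0.0024], [1, -0.0004, -0.001, 0.0177, 0.0001, -0.0017, -0.0024]]
```

drive_tool --moves '[[[1, -0.0005, -0.001, 0.0177, 0.0001, -0.0017, -0.0024], [1, -0.0005, -0.001, 0.0177, 0.0001, -0.0017, -0.0024], [1, -0.0005, -0.001, 0.0177, 0.0001, -0.0017, -0.0024], [1, -0.0004, -0.001, 0.0177, 0.0001, -0.0017, -0.0024], [1, 0, 0, 0, 0, 0, 0]]]'

```text
clock: 4.4
position: [481.0, 93.6, 60.2]
ee_rot: [0.971, 0.24, 0.008, -0.001]
contact_force: [0.1, 0.0, 0.0]
gripper_width: 85.6
```

Run:
```python
from h import *
plan([475.3,92,54],27.8,2,1)
```

```text
pos [481.   93.6  60.2] rotvec [ 0.0011 -0.0155 -0.0007] step mm 4.3
[[1, -0.0029, -0.0006, 0.003, 0.0005, -0.0078, -0.0004], [1, -0.0029, -0.0006, 0.0031, 0.0005, -0.0078, -0.0004]]
```

drive_tool --moves '[[[1, -0.003, -0.0006, 0.003, 0.0005, -0.008, 0], [1, -0.003, -0.0006, 0.003, 0.0005, -0.008, 0], [1, 0, 0, 0, 0, 0, 0]]]'

```text
clock: 4.7
position: [477.2, 92.7, 57.5]
ee_rot: [0.971, 0.24, 0.003, -0.0]
contact_force: [-0.6, 0.5, 0.8]
gripper_width: 85.8
```

Run:
```python
from h import *
plan([475.3,92,54],27.8,2,1)
```

```text
pos [477.2  92.7  57.5] rotvec [ 0.0004 -0.0052 -0.0004] step mm 2.0
[[1, -0.001, -0.0001, 0.0018, 0.0002, -0.0026, -0.0002], [1, -0.001, -0.0001, 0.0018, 0.0002, -0.0026, -0.0002]]
```

Close enough, so I'll make the last correction and then close.

drive_tool --moves '[[[1, -0.002, 0, 0.004, 0, -0.005, 0], [1, 0, 0, 0, 0, 0, 0], [0, 0, 0, 0, 0, 0, 0], [0, 0, 0, 0, 0, 0, 0], [0, 0, 0, 0, 0, 0, 0], [0, 0, 0, 0, 0, 0, 0], [0, 0, 0, 0, 0, 0, 0], [0, 0, 0, 0, 0, 0, 0]]]'

```text
clock: 5.5
position: [476.4, 92.2, 55.0]
ee_rot: [0.971, 0.24, 0.002, -0.0]
contact_force: [-0.3, 0.7, 1.0]
gripper_width: 38.9
```

Run:
```python
from h import *
s=arm.read_state();print(s['gripper_width'],s['position'],s['joint_vel'].round(3))
plan([475.3,92,140],27.8,4,0)
```

```text
38.92528249384125 [476.36000068  92.22772642  55.00634035] [-0.001  0.    -0.     0.    -0.001  0.001]
pos [476.4  92.2  55. ] rotvec [ 0.0005 -0.0033 -0.0001] step mm 21.3
[[0, -0.0002, -0.0001, -0.0212, 0.0001, -0.0008, -0.0], [0, -0.0002, -0.0001, -0.0212, 0.0001, -0.0008, -0.0], [0, -0.0002, -0.0001, -0.0212, 0.0001, -0.0008, -0.0], [0, -0.0002, -0.0001, -0.0212, 0.0001, -0.0008, -0.0]]
```

Gripped at 38.9 mm. Lifting.

drive_tool --moves '[[[0, 0, 0, -0.01, 0, 0, 0], [0, 0, 0, -0.025, 0, -0.001, 0], [0, 0, 0, -0.03, 0, -0.001, 0], [0, 0, 0, -0.03, 0, 0, 0], [0, 0, 0, -0.03, 0, 0, 0], [0, 0, 0, -0.02, 0, 0, 0], [0, 0, 0, 0, 0, 0, 0]]]'

```text
clock: 6.2
position: [472.8, 90.6, 205.0]
ee_rot: [0.971, 0.239, -0.004, 0.0]
contact_force: [0.0, 0.5, -2.4]
gripper_width: 39.5
```

Run:
```python
from h import *
s=arm.read_state();print(s['gripper_width'],s['contact_force'],s['wrist_torque'])
plan([587.3,-160.8,200],-32.4,12,0)
```

```text
39.52202812168128 [ 0.03270316  0.47206943 -2.37992792] [ 0.04198215 -0.14101074 -0.01376418]
pos [472.8  90.6 205. ] rotvec [0.0032 0.0077 1.0486] step mm 23.0
[[0, -0.0013, 0.023, 0.0004, 0.0003, 0.0006, 0.0874], [0, 0.0007, 0.023, 0.0004, 0.0003, 0.0006, 0.0874], [0, 0.0027, 0.0229, 0.0004, 0.0003, 0.0006, 0.0874], [0, 0.0047, 0.0225, 0.0004, 0.0003, 0.0006, 0.0874], [0, 0.0067, 0.022, 0.0004, 0.0003, 0.0006, 0.0874], [0, 0.0086, 0.0214, 0.0004, 0.0003, 0.0006, 0.0874], [0, 0.0104, 0.0205, 0.0004, 0.0003, 0.0006, 0.0874], [0, 0.0122, 0.0196, 0.0004, 0.0003, 0.0006, 0.0874], [0, 0.0138, 0.0184, 0.0004, 0.0003, 0.0006, 0.0874], [0, 0.0154, 0.0171, 0.0004, 0.0003, 0.0006, 0.0874], [0, 0.0168, 0.0157, 0.0004, 0.0003, 0.0006, 0.0874], [0, 0.0181, 0.0142, 0.0004, 0.0003, 0.0006, 0.0874]]
```

drive_tool --moves '[[[0, -0.0013, 0.023, 0.0004, 0.0003, 0.0006, 0.0874], [0, 0.0007, 0.023, 0.0004, 0.0003, 0.0006, 0.0874], [0, 0.0027, 0.0229, 0.0004, 0.0003, 0.0006, 0.0874], [0, 0.0047, 0.0225, 0.0004, 0.0003, 0.0006, 0.0874], [0, 0.0067, 0.022, 0.0004, 0.0003, 0.0006, 0.0874], [0, 0.0086, 0.0214, 0.0004, 0.0003, 0.0006, 0.0874], [0, 0.0104, 0.0205, 0.0004, 0.0003, 0.0006, 0.0874], [0, 0.0122, 0.0196, 0.0004, 0.0003, 0.0006, 0.0874], [0, 0.0138, 0.0184, 0.0004, 0.0003, 0.0006, 0.0874], [0, 0.0154, 0.0171, 0.0004, 0.0003, 0.0006, 0.0874], [0, 0.016, 0.015, 0, 0, 0, 0.06], [0, 0.008, 0.008, 0, 0, 0, 0.03], [0, 0, 0, 0, 0, 0, 0], [0, 0, 0, 0, 0, 0, 0]]]'

```text
clock: 7.6
position: [565.6, -159.9, 176.9]
ee_rot: [0.966, -0.259, -0.021, 0.002]
contact_force: [0.4, 0.5, -2.8]
gripper_width: 39.2
```

Run:
```python
from h import *
s,*_=grab('wrist','w3');print(s['gripper_width'],s['joint_vel'].round(3))
plan([587.3,-160.8,160],-32.4,3,0)
```

```text
39.1696987798812 [-0.005  0.008 -0.01  -0.003  0.004 -0.001]
pos [ 565.5 -159.6  177. ] rotvec [0.0156 0.0384 0.0415] step mm 9.2
[[0, 0.0067, -0.0034, 0.0053, 0.0052, 0.0128, 0.0138], [0, 0.0066, -0.0034, 0.0055, 0.0052, 0.0128, 0.0138], [0, 0.0065, -0.0035, 0.0056, 0.0052, 0.0128, 0.0138]]
```

View pics/w3.png

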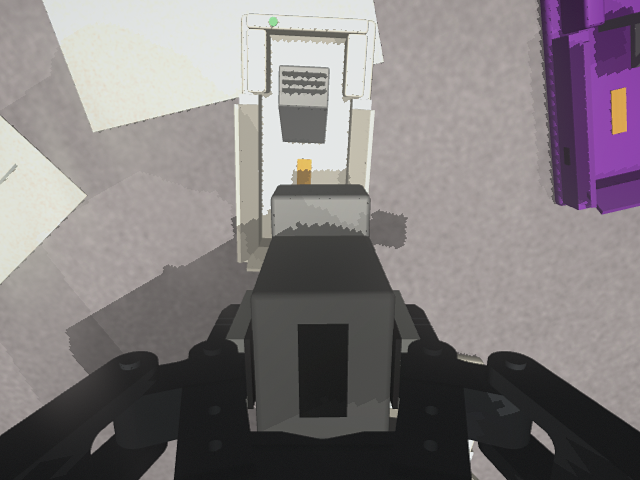

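The image shows the pack held square, with its foot at (320,210) and the bay and catch ahead of it at (305,105). I'll correct the pose and measure the pack in the hand.

drive_tool --moves '[[[0, 0.007, -0.0035, 0, 0.005, 0.013, 0.014], [0, 0.0065, -0.0035, 0, 0.005, 0.013, 0.014], [0, 0.005, -0.003, 0, 0.005, 0.012, 0.012], [0, 0, 0, 0, 0, 0, 0]]]'

```text
clock: 8.05
position: [588.1, -157.9, 177.0]
ee_rot: [0.961, -0.278, 0.002, -0.0]
contact_force: [-0.1, 0.2, -1.8]
gripper_width: 39.2
```

Run:
```python
from h import *
from scipy.spatial.transform import Rotation as R
W,I=cloud('wrist','w3');z=np.load('pics/w3.npz')
T=R.from_quat(z['q']).inv().apply(W.reshape(-1,3)-z['pos']).reshape(480,640,3)
# T: tool coords (mm); pack faces
for nm,(u0,u1,v0,v1) in dict(top=(262,290,335,420),top2=(352,380,335,410),front=(270,370,250,285),foot=(280,362,200,225)).items():
    P=T[v0:v1,u0:u1].reshape(-1,3);P=P[~np.isnan(P[:,0])];c=P.mean(0);U=np.linalg.svd(P-c,full_matrices=False)[2][2]
    print(nm,c.round(1),U.round(3),P.min(0).round(1),P.max(0).round(1))
P=T.reshape(-1,3)
for nm,(a,b) in dict(top=(-42,-28),foot=(18,33)).items():
    m=(P[:,2]>a)&(P[:,2]<b)&(abs(P[:,0])<60)&(abs(P[:,1])<24); q=P[m];print(nm,m.sum(),np.percentile(q,[1,99],axis=0).round(1))
plan([587.3,-160.8,160],-32.4,3,0)
```

```text
top [ -2.1 -13.  -34.1] [-0.001  0.011 -1.   ] [-17.2 -17.5 -36.2] [ 11.8  -8.8 -32.2]
top2 [ -0.7  12.7 -33.7] [-0.    -0.014  1.   ] [-13.7   8.7 -35.9] [ 11.8  17.1 -32.2]
front [ 23.7  -0.5 -12.5] [ 1.    -0.     0.003] [ 22.9 -18.3 -28.9] [24.5 17.1  6.1]
foot [32.7 -0.3 26.1] [ 0.012 -0.012  1.   ] [ 27.4 -16.6  24.2] [37.8 16.  28.2]
top 22630 [[-21.  -21.7 -38.8]
 [ 23.9  22.1 -29. ]]
foot 4703 [[ 23.1 -19.7  18.6]
 [ 39.7  19.   32.1]]
pos [ 588.1 -157.9  177. ] rotvec [-0.0018 -0.0036  0.0026] step mm 5.8
[[0, 0.0003, 0.001, 0.0057, -0.0006, -0.0012, 0.0009], [0, 0.0003, 0.001, 0.0057, -0.0006, -0.0012, 0.0009], [0, 0.0003, 0.001, 0.0057, -0.0006, -0.0012, 0.0009]]
```

The pack sits centred in the hand, with its underside 56 mm below the TCP. Home is therefore TCP z≈66, and first contact with the catch comes at about z≈117. Next I descend to 130 and correct.

drive_tool --moves '[[[0, 0.0003, 0.001, 0.012, 0, -0.0012, 0], [0, 0.0003, 0.001, 0.013, 0, -0.0012, 0], [0, 0, 0.0005, 0.013, 0, -0.001, 0], [0, 0, 0, 0.006, 0, 0, 0], [0, 0, 0, 0, 0, 0, 0]]]'

```text
clock: 8.55
position: [586.2, -159.9, 128.0]
ee_rot: [0.961, -0.278, -0.001, -0.001]
contact_force: [0.3, -0.4, -2.2]
gripper_width: 39.0
```

Run:
```python
from h import *
plan([586.7,-160.3,128],-32.4,2,0)
```

```text
pos [ 586.2 -159.9  128. ] rotvec [-0.0007  0.0029  0.0027] step mm 0.3
[[0, 0.0003, 0.0, -0.0, -0.0004, 0.0014, 0.0014], [0, 0.0003, 0.0, -0.0, -0.0004, 0.0014, 0.0014]]
```

drive_tool --moves '[[[0, 0, 0, 0.006, 0, 0.001, 0.001], [0, 0, 0, 0.006, 0, 0.001, 0], [0, 0, 0, 0.006, 0, 0, 0], [0, 0, 0, 0.006, 0, 0, 0], [0, 0, 0, 0.006, 0, 0, 0]]]'

```text
clock: 9.05
position: [586.2, -159.9, 98.7]
ee_rot: [0.961, -0.278, 0.0, -0.0]
contact_force: [-3.0, 2.8, -2.2]
gripper_width: 39.1
```

Run:
```python
from h import *
s=arm.read_state();print(s['contact_force'],s['wrist_torque'],s['gripper_width'])
plan([586.7,-160.3,80],-32.4,3,0)
```

```text
[-2.97746769  2.75051371 -2.24022677] [ 0.80270518  0.88104379 -0.04096157] 39.05553669119099
pos [ 586.2 -159.9   98.7] rotvec [-0.0008 -0.0002  0.0022] step mm 6.2
[[0, 0.0002, 0.0, 0.0062, -0.0003, -0.0001, 0.0007], [0, 0.0002, 0.0, 0.0062, -0.0003, -0.0001, 0.0007], [0, 0.0002, 0.0, 0.0062, -0.0003, -0.0001, 0.0007]]
```

The catch is pushing back, with a lateral force of about 4 N. I continue down.

drive_tool --moves '[[[0, 0, 0, 0.006, 0, 0, 0], [0, 0, 0, 0.006, 0, 0, 0], [0, 0, 0, 0.006, 0, 0, 0], [0, 0, 0, 0.006, 0, 0, 0]]]'

```text
clock: 9.45
position: [582.8, -159.0, 70.3]
ee_rot: [0.96, -0.279, -0.004, -0.0]
contact_force: [-2.8, 1.3, -0.4]
gripper_width: 39.5
```

Run:
```python
from h import *
s=arm.read_state();print(s['contact_force'],s['wrist_torque'],s['gripper_width'])
plan([586.7,-160.3,66],-32.4,2,0)
```

```text
[-2.78451866  1.29383891 -0.44291311] [ 0.47562574  0.83791852 -0.05514982] 39.45864542473791
pos [ 582.8 -159.    70.3] rotvec [0.0015 0.007  0.0009] step mm 3.0
[[0, 0.002, -0.0005, 0.0021, 0.0007, 0.0035, 0.0005], [0, 0.002, -0.0005, 0.0022, 0.0007, 0.0035, 0.0005]]
```

drive_tool --moves '[[[0, 0.001, 0, 0.003, 0, 0.003, 0], [0, 0.001, 0, 0.003, 0, 0.003, 0], [0, 0, 0, 0.003, 0, 0.001, 0], [0, 0, 0, 0.003, 0, 0, 0]]]'

```text
clock: 9.85
position: [585.2, -159.9, 65.0]
ee_rot: [0.961, -0.277, 0.0, 0.002]
contact_force: [-9.1, 4.7, 15.8]
gripper_width: 39.4
```

Run:
```python
from h import *
s,*_=grab('wrist','w4');print(s['contact_force'],s['wrist_torque'],s['gripper_width']); grab('scene','s4')
im=cv2.imread('pics/s4.png');cv2.imwrite('pics/s4c.png',cv2.resize(im[150:300,150:350],(800,600),interpolation=cv2.INTER_CUBIC))
plan([586.7,-160.3,66],-32.4,2,0)
```

```text
[-9.1250697   4.71877348 15.76683956] [ 1.30206807  2.70109012 -0.19399655] 39.40161142939511
pos [ 585.1 -159.9   65. ] rotvec [ 0.0042 -0.0015  0.0042] step mm 1.0
[[0, 0.0008, -0.0003, -0.0005, 0.0021, -0.0007, 0.0021], [0, 0.0008, -0.0003, -0.0005, 0.0021, -0.0007, 0.0021]]
```

View pics/w4.png

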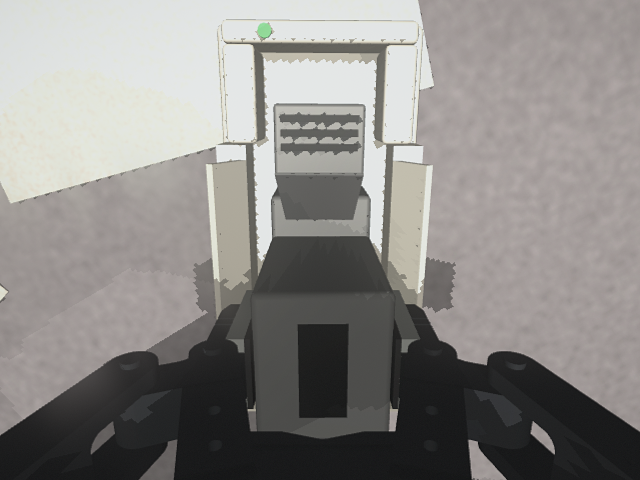

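View pics/s4c.png

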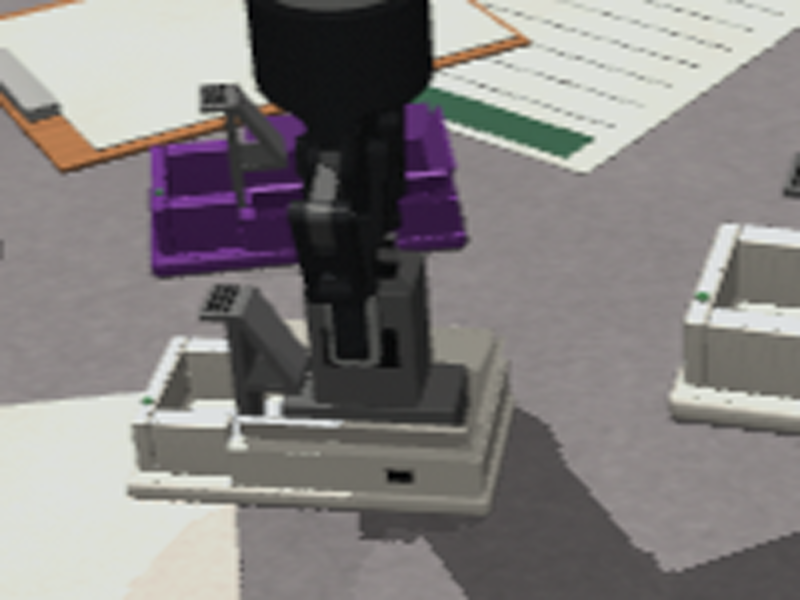

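The foot is on the floor (vertical reaction 16 N) and the catch nose covers the shoulder at (320,200). I'll check the catch position against its rest position before releasing.

Run:
```python
from h import *
for t,r in(('w1',(225,350,90,295)),('w4',(240,400,90,230))):
    W,I=cloud('wrist',t);P=W[r[2]:r[3],r[0]:r[1]].reshape(-1,3)
    m=(P[:,2]>76)&(P[:,2]<95);a=np.radians(-32.4)
    x=(P[m,:2]-[586.5,-160.3])@[np.cos(a),np.sin(a)];print(t,m.sum(),np.percentile(x,[1,50,99]).round(1),np.median(P[m,2]))
```

```text
w1 941 [49.8 61.4 72.2] 80.86313854683482
w4 7090 [49.3 61.2 71.6] 80.86262259502524
```

The catch is at its rest position (tab 61.2 against 61.4 mm), so it has clicked. Releasing, then retreating straight up.

drive_tool --moves '[[[0, 0, 0, -0.0008, 0, 0, 0], [0.85, 0, 0, 0, 0, 0, 0], [0.85, 0, 0, 0, 0, 0, 0], [0.85, 0, 0, 0, 0, 0, 0], [0.85, 0, 0, 0, 0, 0, 0], [0.85, 0, 0, 0, 0, 0, 0]]]'

```text
clock: 10.55
position: [592.0, -161.5, 69.0]
ee_rot: [0.961, -0.276, 0.008, 0.002]
contact_force: [-0.6, 0.4, -0.7]
gripper_width: 72.5
```

Run:
```python
from h import *
s=arm.read_state();print(s['contact_force'],s['gripper_width'])
plan([586.7,-160.3,250],-32.4,8,0.85)
```

```text
[-0.56223019  0.44812736 -0.67480096] 72.51257110092976
pos [ 592.  -161.5   69. ] rotvec [-0.0014 -0.0167  0.0065] step mm 22.6
[[0.85, -0.0003, 0.0002, -0.0226, -0.0002, -0.0021, 0.0008], [0.85, -0.0003, 0.0002, -0.0226, -0.0002, -0.0021, 0.0008], [0.85, -0.0004, 0.0002, -0.0226, -0.0002, -0.0021, 0.0008], [0.85, -0.0004, 0.0002, -0.0226, -0.0002, -0.0021, 0.0008], [0.85, -0.0004, 0.0002, -0.0226, -0.0002, -0.0021, 0.0008], [0.85, -0.0005, 0.0002, -0.0226, -0.0002, -0.0021, 0.0008], [0.85, -0.0005, 0.0002, -0.0226, -0.0002, -0.0021, 0.0008], [0.85, -0.0006, 0.0002, -0.0226, -0.0002, -0.0021, 0.0008]]
```

drive_tool --moves '[[[0.85, 0, 0, -0.015, 0, -0.002, 0], [0.85, 0, 0, -0.023, 0, -0.002, 0], [0.85, 0, 0, -0.023, 0, -0.002, 0], [0.85, 0, 0, -0.023, 0, -0.002, 0], [0.85, 0, 0, -0.023, 0, -0.002, 0], [0.85, 0, 0, -0.023, 0, -0.002, 0], [0.85, 0, 0, -0.023, 0, -0.002, 0], [0.85, 0, 0, -0.023, 0, 0, 0], [0.85, 0, 0, 0, 0, 0, 0], [0.85, 0, 0, 0, 0, 0, 0]]]'

```text
clock: 11.55
position: [590.3, -161.4, 249.2]
ee_rot: [0.961, -0.276, -0.0, 0.0]
contact_force: [-0.0, -0.1, -0.7]
gripper_width: 73.0
```

Run:
```python
from h import *
s,*_=grab('wrist','w5');print(s['position'],s['contact_force']);grab('top','t5')
a=np.radians(-32.4)
W,I=cloud('wrist','w5');P=W.reshape(-1,3);P=P[~np.isnan(P[:,0])]
x=(P[:,:2]-[586.5,-160.3])@[np.cos(a),np.sin(a)];y=(P[:,:2]-[586.5,-160.3])@[-np.sin(a),np.cos(a)]
m=(P[:,2]>92)&(P[:,2]<108)&(abs(x)<40)&(abs(y)<40);print('packtop',m.sum(),np.median(P[m,2]),x[m].min(),x[m].max(),y[m].min(),y[m].max(),cv2.minAreaRect(P[m,:2].astype(np.float32)))
for sx in(-15,15):
    q=m&(abs(x-sx)<5);print(np.median(P[q,2]))
m=(P[:,2]>76)&(P[:,2]<90)&(x>45)&(x<80)&(abs(y)<20);print('tab',np.percentile(x[m],[1,50,99]))
W,I=cloud('top','t5');Q=W[120:190,225:280].reshape(-1,3);Q=Q[(Q[:,2]>75)&(Q[:,2]<110)];print('straight',cv2.minAreaRect(Q[:,:2].astype(np.float32)))
```

```text
[ 590.27263853 -161.36032965  249.15122425] [-0.02424303 -0.09459024 -0.71014827]
packtop 3814 98.72599309961069 -25.703453636096995 23.122925529328725 -21.359934753122086 18.937291869576843 ((584.6985473632812, -160.64047241210938), (40.083736419677734, 48.807395935058594), 58.18851089477539)
98.74486875978403
98.7801583184825
tab [49.63168454 61.05115779 71.85072817]
straight ((641.214111328125, 160.46429443359375), (16.376800537109375, 67.7976303100586), 77.06497955322266)
```

View pics/w5.png

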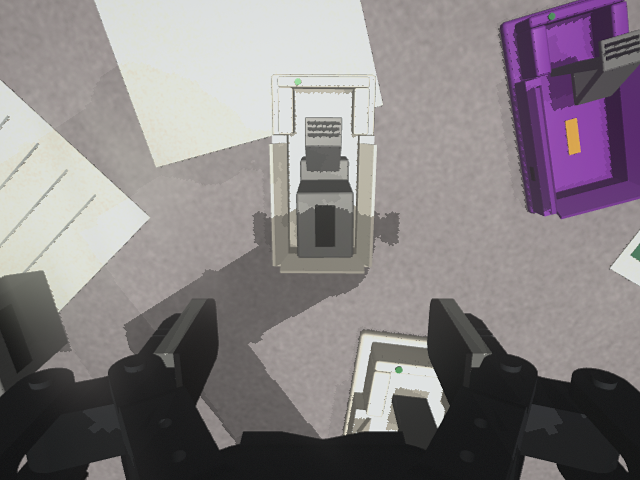

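The wrist image shows the pack home at (325,220), with the catch over its shoulder at (323,160). The straight-pack reading from the top camera looks occluded, so I'll check it.

Run:
```python
from h import *
grab('scene','s5')
a=cv2.imread('pics/scene0.png');b=cv2.imread('pics/s5.png')
print('diff straight', np.abs(a[320:400,245:325].astype(int)-b[320:400,245:325]).mean(), cv2.matchTemplate(b[300:420,225:345],a[322:398,250:320],cv2.TM_CCOEFF_NORMED).max(), cv2.minMaxLoc(cv2.matchTemplate(b[300:420,225:345],a[322:398,250:320],cv2.TM_CCOEFF_NORMED))[3])
t=cv2.imread('pics/t5.png');cv2.imwrite('pics/c5.png',np.hstack([cv2.resize(t[0:400,100:500],(400,400)),cv2.resize(b[0:480,80:560],(400,400))]))
```

```text
diff straight 7.538333333333333 0.9729953 (25, 22)
```

View pics/c5.png

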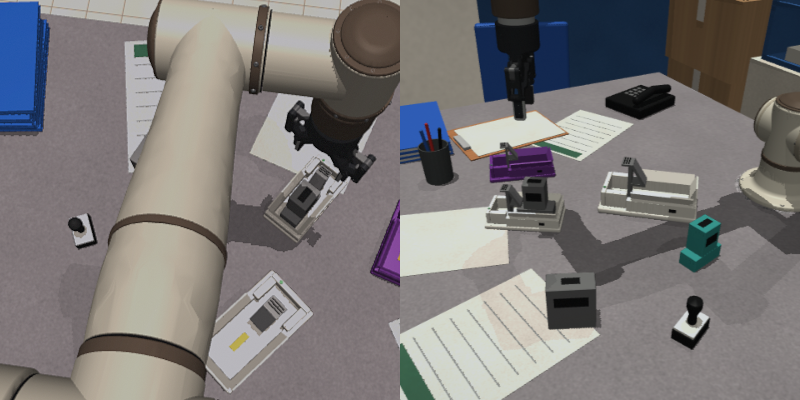

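The arm blocks the top view of the straight pack. In the scene camera it sits at exactly the same pixels as at the start. Handing in.

```bash
python3 -c "
from bench import arm
print(arm.job_done(), arm.read_state()['clock'])"
```

```text
the job is handed in; nothing more can be done
the job is handed in; nothing more can be done
```

The grey stepped pack is upright and fully home in the small white charger, with the catch clicked over its shoulder. I let go, lifted the arm clear and handed the job in at about 12 s; no verdict came back.

**Last checks:**
- **Height:** the pack's top measured 98.7 mm above the desk. The depth readings run about 1.3 mm low, so this matches the 100 mm expected when home. Both ends are level.
- **Position:** its centre is within about 2 mm of the bay's centre, and its lengthwise angle is within about 1 degree.
- **Catch:** its tab is within 0.4 mm of its rest position.
- **Robot contact:** the gripper is clear, about 180 mm above its release height, with the force reading near zero.
- **Straight-sided pack:** one check disagreed. The top-camera reading gave a different shape because the arm was blocking that view. In the scene camera the pack is at the same pixels as at the start.

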